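Push the red-lidded jar back into the row

ROBOT

A 6-joint arm with a two-finger parallel gripper is mounted at the origin on the work surface. World frame = base frame: x ahead of the robot, y to its left, z up, the work surface at z = 0. Lengths are in m, angles in degrees, forces in N, time in s.
With the tool pointing down it reaches from about 0.4 to 0.825 m from the base axis. Payload 7 kg.
Tool frame: the origin (TCP) lies between the finger pads; the fingertips stand 25 mm ahead of it and the grasp point (between the pads) lies 6 mm ahead of it; z points along the fingers, y is the line along which they close (so a half turn about z gives the same grasp; the last joint's range is limited). The gripper opens to 88 mm and grips with 3 to 60 N. Pads are 19 mm wide; open, the fingers measure 130 mm over their backs; the gripper's body (78 mm by 193 mm) begins 47 mm behind the grasp point.
Start: joints at [82.053, 20.546, 0.682, 0, -70.136, -16.507], TCP at [0.279, 0.614, 0.252] pointing down, gripper open.
Joint ranges: [-176.03, 176.03], [-82.01, 121.73], [-58.28, 71.71], [-173.87, 95.51], [-174.79, -0.11], [-173.66, 173.66]. Speed limits (degrees/s): [136.94, 136.94, 172.46, 180, 180, 180].

INTERFACE

Orientations are given as [roll, pitch, yaw] about the fixed x, y, z axes, in that order (R = Rz(yaw) Ry(pitch) Rx(roll)).
In Python, from plant import ctrl, snapshot gives the robot as it stands (ctrl), with the cameras as plain functions.
- The arm moves only by the tool hand_motion, called as name([rows], argument=value, ...), one row to a line, values as JSON. Schema: {"type":"object","properties":{"motion":{"type":"array","items":{"type":"object","properties":{"trans":{"type":"array","items":{"type":"number"},"minItems":3,"maxItems":3},"yaw":{"type":"number"},"aperture":{"type":"number"}},"additionalProperties":false,"required":["aperture"]},"minItems":1,"maxItems":8},"only":{"type":"string"},"quiet":{"type":"boolean"},"lines":{"type":"string"}},"required":["motion"],"additionalProperties":false}. motion is a list of rows, 1 to 8 of them, each an object with the fields trans (a list: dx, dy, dz in fractions of the full range, 1 being 0.75 m), yaw (a turn about the tool's z in shares of 180 degrees (1.0 is 180 degrees)), aperture (the finger opening in m); a field left out counts as zero (the opening has to be given); each row is the pose to reach, as a shift and turn from the pose commanded when the call began, along the tool's axes at that moment; what a row does not reach only later rows make up. A row lasts 1/8 s, in which the tool goes at most 0.0625 m and 10.7 degrees, less where a joint would pass 70% of its speed; a pose out of reach is approached as far as the arm can. The fingers move at their own pace and stop on an object; the grip force is fixed at half the most. Time passes only in rows, so rows that do not move let the fingers close. The tool returns the time, the measured TCP pose, the force, the opening and the grip force at its end. only (a regular expression) keeps the lines of the reply that match it, lines (a string "A,B") keeps lines A to B, and quiet returns only ok. No shift or turn number may pass 1 either way. Input that does not fit is refused with a message, and nothing moves.
- ctrl.get_obs(): the state, without advancing time (a new reading comes with each control period).
- snapshot(name): name is "scene" or "top"; returns a dict with "frame" (400x640x3 uint8, red, green, blue), "z_map" (400x640 float32, m along the optical axis (not along the pixel's ray), 0 where there is no reading), "fovy" (degrees; the focal length in pixels is half the picture's height over the tangent of half this angle, whatever the lens; pixels are square), "cx", "cy" (the principal point, pixels), "R" (3x3) and "t" (3): a world point X has camera coordinates R X + t. Camera axes: x right, y down, z forward; pixel columns grow to the right and rows downward; lengths in m; the calibration is good to about 2 mm. A picture is of the moment at which its call begins.
- ctrl.close_job(): hands the job in; it is judged then, once.
The state is a dict: "clock": time; "joint_pos": joint angles; "qvel": joint speeds; "tau": joint torques, N m; "tool_pos": TCP position; "orientation": TCP orientation; "force": force on the tool from outside, world axes, zero at the start; "moment": the same for the moment, N m; "opening": finger opening in m; "gripper_force": force on a finger pad.
Only numpy, scipy, OpenCV 4.12 (cv2) and the standard library are available. Lean on these libraries where they do the work, as an engineer would, in place of code of your own. Each camera call takes 0.05 s, during which the arm holds its last target. There are 200 camera calls.

TASK

Take the storage jar with the red lid from the worktop and push it into the gap in the row of jars in the wooden rack, between the yellow-lidded and the blue-lidded jar, nudging these two apart. Leave it standing upright on the rack's floor, home against the back board in line with its neighbours, and do not tip those two jars over or push them out of the rack.

Things in the scene. Friction and masses are not known exactly. Their poses are not given: they have to be found in the camera images.
- jar_red: Round glass jar to put away, dark contents, red lid and knob. Diameter 58 mm; body 0-80 mm above its underside, lid (55 mm wide) 80-90, round knob to grip (24 mm wide) 90-120. About 0.3 kg. Origin: centre of underside, z up. Stands on the worktop (z = 0) in one of four places left and right; green- and white-lidded jars and a white mug stand in the others.
- jar_yellow: Jar of the same shape and size, yellow lid and knob, loose in the rack on one side of the gap (either side). Origin: centre of its underside; z up.
- jar_blue: Jar of the same shape and size, blue lid and knob, loose in the rack on the other side of the gap. Origin: centre of its underside; z up. The gap is 42 to 52 mm wide, less than the red jar; pushed in along the rack's x, the red jar slides its neighbours apart with a few newtons (smooth glass, lacquered wood).
- rack: Dark wood rack, fixed, open to the top and the robot. Origin on the worktop, mid-row; x = push direction, away from the robot; y along the row; z up. Floor 10 mm thick, x -40 to 40 mm, no lip; back board 65 mm high, face at x = 30 (jar centres then at x = 1); cheeks 65 mm high, 310 apart. Holds loose jars: black lid, yellow/blue, gap, blue/yellow, black lid; 20 mm play once five are in.

How it is judged (in metres and radians):
At the end, for the whole second after the job is handed in: The red-lidded jar stands free and at rest on the rack floor between the yellow- and blue-lidded jars, centre within 14 mm of where it touches the back board; all three upright within 7 degrees, on the rack floor, the two neighbours within 16 mm of touching the back board (x of jar_red in the frame of rack between -0.013 and 0.012 m and z of jar_red in the frame of rack between 0.005 and 0.016 m and angle between each of jar_red, jar_yellow, jar_blue's own z axis and vertical below 0.12 rad and x of each of jar_yellow, jar_blue in the frame of rack above -0.015 m and z of jar_yellow in the frame of rack between 0.005 and 0.016 m and z of jar_blue in the frame of rack between 0.005 and 0.016 m and horizontal distance between jar_red and jar_yellow below 0.085 m and horizontal distance between jar_red and jar_blue below 0.085 m and horizontal distance between jar_yellow and jar_blue above 0.11 m and linear speed of each of jar_red, jar_yellow, jar_blue below 0.02 m/s).
It fails at once if the yellow-lidded or the blue-lidded jar is tipped over (more than 20 degrees) (angle between any of jar_yellow, jar_blue's own z axis and vertical above 0.35 rad).
It also fails if it takes over 40 s, if anything falls off the work surface, if the arm or the gripper's body presses on something with over 40 N, if the wrist force passes 120 N, or if a joint passes its speed limit or range.

## Working session

There is one attempt and no reset: what is moved stays moved. The work goes in short steps, Python scripts to look and compute and a tool call to move; the robot and the scene stay as the last step left them, time stands still between calls to the robot, and variables do not carry over. Pictures are saved under pics/ and viewed, at most 10 in all, crops included, and the job is handed in when it is done.

```bash
ls; mkdir -p pics; python3 - <<'E'
from plant import ctrl, snapshot
import cv2,numpy as np
for n in ("scene","top"):
    s=snapshot(n); cv2.imwrite(f"pics/{n}0.png",s["frame"][:,:,::-1]); np.savez(f"pics/{n}0.npz",**s)
    print(n,s["fovy"],s["cx"],s["cy"],s["R"].round(3).tolist(),s["t"])
o=ctrl.get_obs();print(o)
E
```

```text
pics
plant.py
scene 43.14493982568159 317.2973245843765 197.56486957675253 [[-0.58, 0.815, -0.012], [0.66, 0.461, -0.594], [-0.478, -0.352, -0.805]] [ 0.33654363 -0.33082101  1.5902492 ]
top 56.231619279130925 313.80776318912973 204.01079854075624 [[-0.021, -1.0, -0.012], [-0.984, 0.022, -0.175], [0.175, 0.008, -0.984]] [0.02491003 0.53285241 0.88029626]
{'clock': 0.1, 'joint_pos': array([ 8.20551090e+01,  2.05879552e+01,  6.39669931e-01, -1.60113698e-02,
       -7.01345386e+01, -1.65066185e+01]), 'qvel': array([ 0.02171936, -0.19161584,  0.00530475,  0.03153194,  0.02670316,
       -0.00736754]), 'tau': array([-1.38142637e-03, -5.84163308e+01,  2.93750918e+01,  7.01547951e+00,
        1.01764739e-02, -4.57030808e-05]), 'tool_pos': array([0.2792689 , 0.61409911, 0.25071963]), 'orientation': array([ 1.79916312e+02, -9.10222638e-03, -2.44569545e+01]), 'force': array([-0.47386631,  0.29361155,  0.17108392]), 'moment': array([-0.07960915,  0.01085229,  0.02990336]), 'gripper_force': 0.0, 'opening': 0.08758951384245268}
```

View pics/scene0.png

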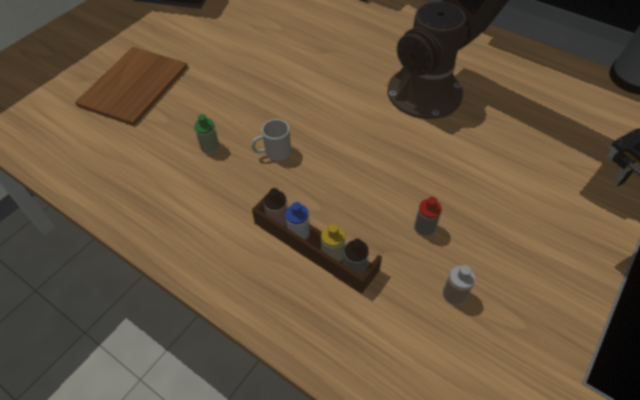

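View pics/top0.png

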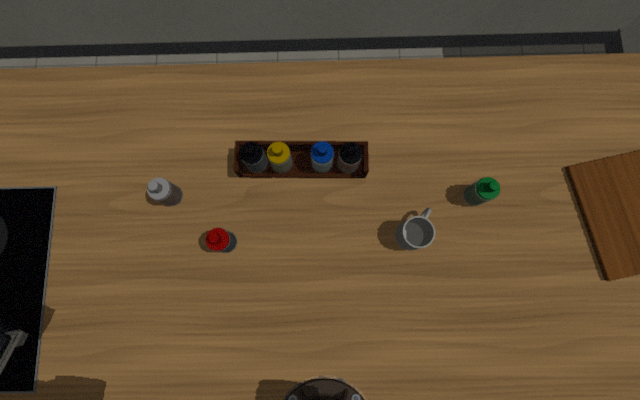

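The top view shows the red lid at about (218,239), yellow at (279,153), blue at (322,153) and the rack spanning columns 235–368. The scene view agrees, with red at (430,208), blue at (297,213) and yellow at (333,237).

```bash
cat > h.py <<'E'
import numpy as np, cv2
from scipy.optimize import least_squares
def cam(s):
    f=200/np.tan(np.radians(float(s["fovy"]))/2); return f
def pts(s):
    f=cam(s); v,u=np.mgrid[:400,:640]; z=s["z_map"]
    P=np.stack([(u-s["cx"])/f*z,(v-s["cy"])/f*z,z],-1)
    return (P-s["t"])@s["R"]
def ray(s,u,v,h):
    f=cam(s); d=np.array([(u-s["cx"])/f,(v-s["cy"])/f,1])@s["R"]; c=-s["R"].T@s["t"]
    return (c+d*(h-c[2])/d[2])
def masks(s):
    hsv=cv2.cvtColor(s["frame"],cv2.COLOR_RGB2HSV); H,S,V=cv2.split(hsv)
    g=(S>170)&(V>80)
    m=dict(red=g&((H<5)|(H>174)),yellow=g&(H>22)&(H<34),blue=g&(H>100)&(H<130))
    out={}
    for k,a in m.items():
        n,l,st,c=cv2.connectedComponentsWithStats(a.astype(np.uint8))
        i=1+np.argmax(st[1:,4]); out[k]=l==i
    return out
E
python3 - <<'E'
from h import *
for n in ("scene","top"):
    s=dict(np.load(f"pics/{n}0.npz")); P=pts(s)
    for k,m in masks(s).items():
        v,u=np.nonzero(m); b=.0 if k=="red" else .01
        Q=P[m&(s["z_map"]>0)]
        r=ray(s,(u.min()+u.max())/2,(v.min()+v.max())/2,.1+b)
        kn=Q[Q[:,2]>.1+b]
        print(n,k,m.sum(),u.min(),u.max(),v.min(),v.max(),"ray",r.round(4),"zmax",Q[:,2].max().round(3),"knob",len(kn),kn.mean(0).round(4) if len(kn) else '', "lidbox",((Q.min(0)+Q.max(0))/2).round(4),np.ptp(Q,0).round(3))
    # rack
    f=s["frame"].astype(int); 
    reg=(P[...,0]>.45)&(P[...,0]<.85)&(abs(P[...,1])<.35)&(P[...,2]>.056)&(P[...,2]<.072)&(f.sum(-1)<230)&(f[...,0]>f[...,2]+12)
    nn,l,st,c=cv2.connectedComponentsWithStats(reg.astype(np.uint8)); 
    for i in range(1,nn):
        if st[i,4]>15: Q=P[l==i]; print(n,"rack",st[i],Q.min(0).round(3),Q.max(0).round(3))
s=dict(np.load("pics/top0.npz")); cv2.imwrite("pics/crop.png",cv2.resize(s["frame"][125:265,140:380,::-1],None,fx=3.3,fy=3.3,interpolation=cv2.INTER_NEAREST))
E
```

```text
scene red 209 420 439 198 216 ray [0.4567 0.2418 0.1   ] zmax 0.127 knob 55 [0.4522 0.242  0.1191] lidbox [0.4528 0.2415 0.1053] [0.047 0.048 0.042]
scene yellow 272 322 343 225 245 ray [0.6595 0.1003 0.11  ] zmax 0.135 knob 79 [0.6556 0.0987 0.1282] lidbox [0.6559 0.0976 0.1153] [0.051 0.049 0.039]
scene blue 5 293 295 217 219 ray [6.724e-01 4.000e-04 1.100e-01] zmax 0.105 knob 0  lidbox [ 0.6694 -0.0036  0.1019] [0.005 0.007 0.005]
scene rack [ 252  195  130   89 1057] [ 0.618 -0.124  0.056] [0.699 0.212 0.072]
top red 367 206 228 228 250 ray [0.4471 0.2376 0.1   ] zmax 0.124 knob 80 [0.4479 0.2405 0.1197] lidbox [0.4482 0.2403 0.1045] [0.052 0.052 0.04 ]
top yellow 340 267 289 141 163 ray [0.6491 0.0951 0.11  ] zmax 0.134 knob 77 [0.6512 0.0965 0.1305] lidbox [0.6586 0.0987 0.0896] [0.068 0.057 0.088]
top blue 292 311 332 142 162 ray [ 0.6466 -0.0079  0.11  ] zmax 0.134 knob 69 [ 0.6501 -0.0089  0.1307] lidbox [ 0.6557 -0.0096  0.0851] [0.063 0.054 0.098]
top rack [234 141  82  32 389] [0.616 0.007 0.057] [0.696 0.211 0.07 ]
top rack [329 142  19   5  53] [ 0.679 -0.073  0.056] [ 0.687 -0.028  0.069]
top rack [354 142  14  32 168] [ 0.606 -0.123  0.058] [ 0.685 -0.09   0.07 ]
top rack [344 166  13   4  23] [ 0.618 -0.093  0.056] [ 0.624 -0.063  0.072]
```

View pics/crop.png

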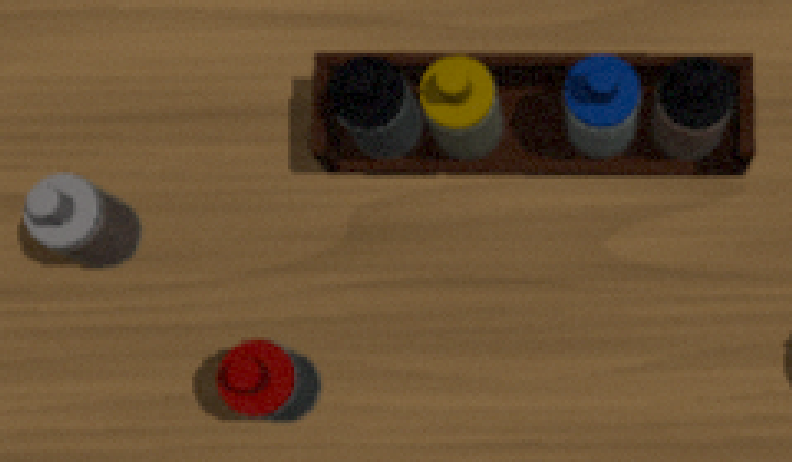

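The crop confirms four rack jars with the gap between yellow (left) and blue (right). Red stands clear in front of the rack. Next I fit the rack's direction.

```bash
sed -i 's/g=(S>170)&(V>80)/g=(S>150)\&(V>50)/' h.py; cat > rk.py <<'E'
from h import *
def rack(s,Pz=.065):
    # wood-coloured rows at board top, per column, upper and lower edge -> ray on plane z=.065
    f=s["frame"].astype(int); P=pts(s)
    top=(abs(P[...,2]-.065)<.008)&(P[...,0]>.6)&(P[...,0]<.75)
    a=[];b=[]
    for u in range(240,365):
        v=np.nonzero(top[135:150,u])[0]
        if len(v): a.append(ray(s,u,135+v[0]-.5,.065)[:2]); b.append(ray(s,u,135+v[-1]+.5,.065)[:2])
    a=np.array(a); b=np.array(b)
    for q in (a,b):
        p=np.polyfit(q[:,1],q[:,0],1)
        for _ in range(3):
            r=q[:,0]-np.polyval(p,q[:,1]); k=abs(r)<.004; p=np.polyfit(q[k,1],q[k,0],1)
        print("x=%.4f+%.4f*y yaw %.2f n%d"%(p[1],p[0],-np.degrees(np.arctan(p[0])),k.sum()))
E
python3 - <<'E'
from rk import *
rack(dict(np.load("pics/top0.npz")))
for n in ("scene","top"):
    s=dict(np.load(f"pics/{n}0.npz")); P=pts(s)
    for k,m in masks(s).items():
        b=.0 if k=="red" else .01
        Q=P[m]; kn=Q[(Q[:,2]>.1+b)]; ld=Q[(Q[:,2]>.08+b)]
        print(n,k,m.sum(),"knob",kn.mean(0).round(4),"lid",((ld.min(0)+ld.max(0))/2)[:2].round(4))
E
```

```text
x=0.6897+0.0371*y yaw -2.13 n112
x=0.6787+0.0300*y yaw -1.72 n72
scene red 217 knob [0.4522 0.242  0.1191] lid [0.4528 0.2415]
scene yellow 299 knob [0.6678 0.1065 0.1493] lid [0.9021 0.2557]
scene blue 174 knob [0.6649 0.004  0.1505] lid [0.9022 0.2037]
top red 412 knob [0.4445 0.2331 0.1418] lid [0.4223 0.1361]
top yellow 398 knob [0.6464 0.0956 0.1371] lid [0.5242 0.0642]
top blue 372 knob [ 0.6423 -0.0082  0.1482] lid [ 0.523 -0.008]
```

The manual's scale: shifts go in shares of 0.75 m and turns go in shares of 180 degrees. Converting my numbers, 0.31 m / 0.75 = 0.4133, 0.271 m / 0.75 = 0.3613, 67 degrees / 180 = 0.3722.

hand_motion([
  {"trans":[0.0587,0.0513,0],"yaw":0.0556,"aperture":0.088},
  {"trans":[0.1173,0.1027,0],"yaw":0.1111,"aperture":0.088},
  {"trans":[0.176,0.1533,0],"yaw":0.1667,"aperture":0.088},
  {"trans":[0.2347,0.2053,0],"yaw":0.2222,"aperture":0.088},
  {"trans":[0.2933,0.256,0],"yaw":0.2778,"aperture":0.088},
  {"trans":[0.3533,0.308,0],"yaw":0.3333,"aperture":0.088},
  {"trans":[0.4133,0.3613,0],"yaw":0.3722,"aperture":0.088},
  {"trans":[0.4133,0.3613,0],"yaw":0.3722,"aperture":0.088},
])

```text
clock: 1.1
tool_pos: [0.4501, 0.236, 0.2515]
orientation: [180.0, -0.0, -91.8]
force: [0.4, 0.0, -0.2]
opening: 0.0875
gripper_force: 0.0
```

Converted, 0.133 m / 0.75 = 0.1773, 0.12 m / 0.75 = 0.16.

hand_motion([
  {"trans":[-0.004,0,0.06],"aperture":0.06},
  {"trans":[-0.0053,0,0.12],"aperture":0.06},
  {"trans":[-0.0053,0,0.16],"aperture":0.06},
  {"trans":[-0.0053,0,0.1773],"aperture":0.06},
  {"trans":[-0.0053,0,0.1773],"aperture":0.06},
])

```text
clock: 1.72
tool_pos: [0.4493, 0.2436, 0.1182]
orientation: [180.0, -0.1, -91.4]
force: [-0.7, 0.6, 0.5]
opening: 0.0601
gripper_force: 0.0
```

```bash
python3 - <<'E'
from plant import ctrl, snapshot; from h import *
for n in ("scene","top"):
    s=snapshot(n); np.savez(f"pics/{n}1.npz",**s)
    if n=="scene": cv2.imwrite("pics/c1.png",cv2.resize(s["frame"][150:260,370:490,::-1],None,fx=5,fy=5))
print(ctrl.get_obs()["tool_pos"],ctrl.get_obs()["force"])
E
```

```text
[0.45006052 0.24417351 0.11959541] [-0.26288208  0.10474362 -0.2511386 ]
```

View pics/c1.png

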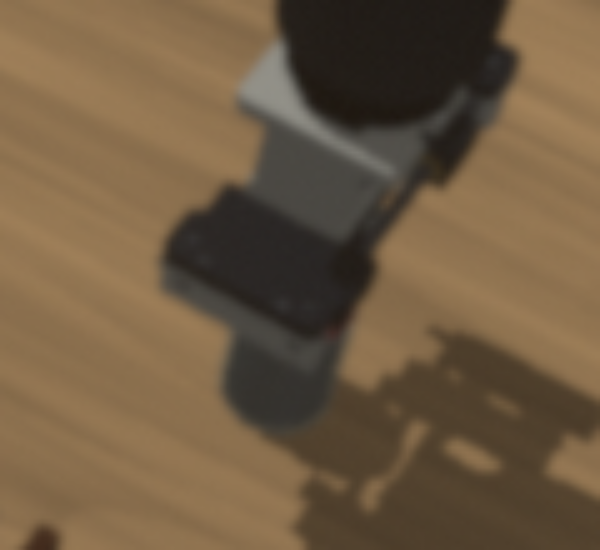

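The view shows the fingers straddling the lid with the jar upright. I'm 3 mm off in y, so I'll correct that and close.

Converted, 0.003 m / 0.75 = 0.004.

hand_motion([
  {"trans":[0.004,0,0],"aperture":0.06},
  {"trans":[0.004,0,0],"aperture":0.01},
  {"trans":[0.004,0,0],"aperture":0.01},
  {"trans":[0.004,0,0],"aperture":0.01},
  {"trans":[0.004,0,0],"aperture":0.01},
  {"trans":[0.004,0,0],"aperture":0.01},
])

```text
clock: 2.58
tool_pos: [0.4494, 0.2404, 0.1185]
orientation: [180.0, -0.0, -91.5]
force: [-0.4, -0.1, 0.3]
opening: 0.0234
gripper_force: 30.0
```

Converted, 0.19 m / 0.75 = 0.2533, -0.096 m / 0.75 = -0.128, 0.5 degrees / 180 = 0.0028.

hand_motion([
  {"trans":[0,0,-0.04],"aperture":0.01},
  {"trans":[0.04,-0.02,-0.0533],"aperture":0.01},
  {"trans":[0.0933,-0.0467,-0.0533],"aperture":0.01},
  {"trans":[0.1467,-0.0747,-0.0533],"aperture":0.01},
  {"trans":[0.2,-0.1013,-0.04],"aperture":0.01},
  {"trans":[0.24,-0.1227,-0.0267],"yaw":0.0028,"aperture":0.01},
  {"trans":[0.2533,-0.128,-0.0173],"yaw":0.0028,"aperture":0.01},
  {"trans":[0.2533,-0.128,-0.0173],"yaw":0.0028,"aperture":0.01},
])

```text
clock: 3.58
tool_pos: [0.54, 0.0474, 0.1306]
orientation: [179.9, -0.0, -92.0]
force: [0.9, -0.6, -1.7]
opening: 0.0235
gripper_force: 30.0
```

```bash
python3 - <<'E'
from plant import ctrl, snapshot; from h import *
for n in ("scene","top"):
    s=snapshot(n); np.savez(f"pics/{n}2.npz",**s); P=pts(s)
    cv2.imwrite(f"pics/c2{n}.png",cv2.resize(s["frame"][130:290,200:420,::-1],None,fx=3.5,fy=3.5))
    for k,m in masks(s).items():
        b=.013; Q=P[m&(s["z_map"]>0)]; kn=Q[Q[:,2]>.1+b]
        print(n,k,m.sum(),len(kn),kn.mean(0).round(4) if len(kn) else '')
print(ctrl.get_obs()["tool_pos"],ctrl.get_obs()["force"])
E
```

```text
scene red 89 0 
scene yellow 341 98 [0.6565 0.0995 0.1267]
scene blue 192 52 [ 0.6547 -0.0052  0.1295]Traceback (most recent call last):
  File "<stdin>", line 5, in <module>
  File "h.py", line 19, in masks
    i=1+np.argmax(st[1:,4]); out[k]=l==i
        ~~~~~~~~~^^^^^^^^^^
    return _wrapfunc(a, 'argmax', axis=axis, out=out, **kwds)
    return bound(*args, **kwds)
ValueError: attempt to get argmax of an empty sequence
```

View pics/c2scene.png

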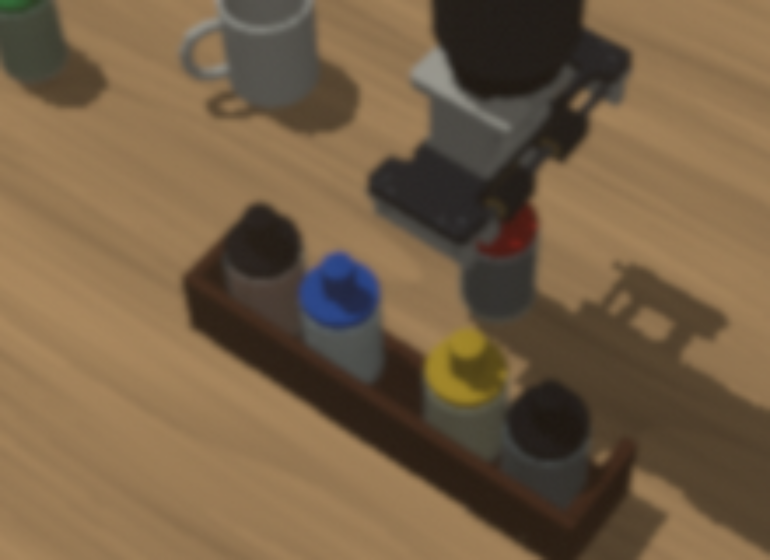

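The view shows the red jar held upright in front of the gap, with all four rack jars in place. Now I push in along rack x.

Converted, -0.09 m / 0.75 = -0.12, -0.001 m / 0.75 = -0.0013.

hand_motion([
  {"trans":[-0.0013,-0.04,-0.0013],"aperture":0.01},
  {"trans":[-0.0013,-0.0733,-0.0013],"aperture":0.01},
  {"trans":[-0.0013,-0.0933,-0.0013],"aperture":0.01},
  {"trans":[-0.0013,-0.1067,-0.0013],"aperture":0.01},
  {"trans":[-0.0013,-0.1133,-0.0013],"aperture":0.01},
  {"trans":[-0.0013,-0.12,-0.0013],"aperture":0.01},
])

```text
clock: 4.42
tool_pos: [0.6301, 0.0458, 0.1325]
orientation: [180.0, -0.0, -92.0]
force: [-1.6, -1.1, -1.3]
opening: 0.0235
gripper_force: 30.0
```

hand_motion([
  {"trans":[0,-0.0053,0],"aperture":0.01},
  {"trans":[0,-0.0107,0],"aperture":0.01},
  {"trans":[0,-0.016,0],"aperture":0.01},
  {"trans":[0,-0.02,0],"aperture":0.01},
  {"trans":[0,-0.02,0],"aperture":0.01},
])

```text
clock: 5.05
tool_pos: [0.6461, 0.0455, 0.1326]
orientation: [-180.0, 0.0, -92.0]
force: [-0.3, -1.1, -2.9]
opening: 0.0235
gripper_force: 30.0
```

Converted, -0.004 m / 0.75 = -0.0053, 0.003 m / 0.75 = 0.004.

hand_motion([
  {"trans":[0,-0.0027,0.0013],"aperture":0.01},
  {"trans":[0,-0.0053,0.0027],"aperture":0.01},
  {"trans":[0,-0.0053,0.004],"aperture":0.01},
  {"trans":[0,-0.0053,0.004],"aperture":0.01},
])

```text
clock: 5.55
tool_pos: [0.6496, 0.0453, 0.1294]
orientation: [-180.0, 0.0, -92.0]
force: [0.4, 0.4, -2.3]
opening: 0.0237
gripper_force: 30.0Traceback (most recent call last):
```

```bash
python3 - <<'E'
from plant import ctrl, snapshot; from h import *
s=snapshot("scene"); P=pts(s)
cv2.imwrite("pics/c3.png",cv2.resize(s["frame"][150:290,220:420,::-1],None,fx=3.5,fy=3.5))
for k,m in masks(s).items():
    Q=P[m&(s["z_map"]>0)]; kn=Q[Q[:,2]>.113]
    print(k,m.sum(),len(kn),kn.mean(0).round(4) if len(kn) else '')
E
```

```text
  File "<stdin>", line 4, in <module>
  File "h.py", line 19, in masks
    i=1+np.argmax(st[1:,4]); out[k]=l==i
        ~~~~~~~~~^^^^^^^^^^
    return _wrapfunc(a, 'argmax', axis=axis, out=out, **kwds)
    return bound(*args, **kwds)
ValueError: attempt to get argmax of an empty sequence
```

View pics/c3.png

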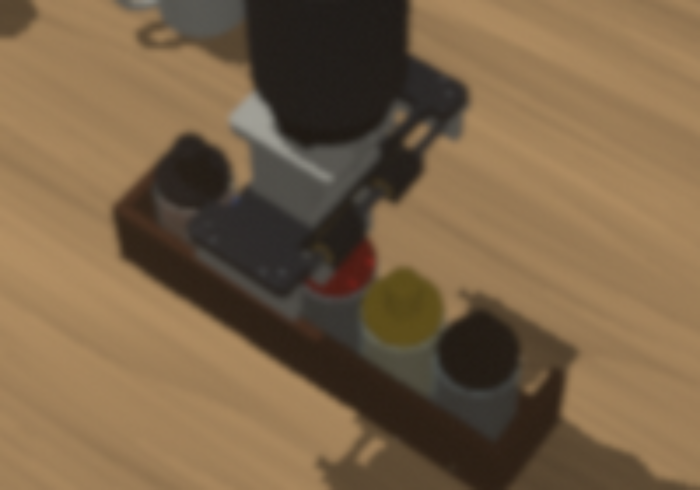

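The view shows the red jar in the gap beside an upright yellow jar. The gripper hides the blue one. I'll release and rise.

Converted, -0.14 m / 0.75 = -0.1867, -0.05 m / 0.75 = -0.0667.

hand_motion([
  {"aperture":0.05},
  {"aperture":0.05},
  {"aperture":0.05},
  {"trans":[0,0,-0.0267],"aperture":0.05},
  {"trans":[0,0,-0.0667],"aperture":0.05},
  {"trans":[0,0.04,-0.1333],"aperture":0.05},
  {"trans":[0,0.1067,-0.1867],"aperture":0.05},
  {"trans":[0,0.1867,-0.1867],"aperture":0.05},
])

```text
clock: 6.6
tool_pos: [0.5104, 0.0505, 0.2727]
orientation: [-179.7, 0.1, -92.0]
force: [-0.5, 0.7, 0.7]
opening: 0.05
gripper_force: 0.0
```

hand_motion([
  {"trans":[0,0.08,0],"aperture":0.05},
  {"trans":[0,0.1333,0],"aperture":0.05},
  {"trans":[0,0.1333,0],"aperture":0.05},
])

```text
clock: 6.98
tool_pos: [0.4077, 0.0533, 0.2706]
orientation: [-179.9, 0.1, -91.9]
force: [0.7, -1.2, 0.1]
opening: 0.0501
gripper_force: 0.0
```

```bash
python3 - <<'E'
from plant import ctrl, snapshot; from rk import *
for n in ("scene","top"):
    s=snapshot(n); P=pts(s); cv2.imwrite(f"pics/d{n}.png",cv2.resize(s["frame"][130:290,200:420,::-1],None,fx=3.5,fy=3.5))
    try:
      for k,m in masks(s).items():
        Q=P[m&(s["z_map"]>0)]; kn=Q[Q[:,2]>.113]
        print(n,k,m.sum(),len(kn),kn.mean(0).round(4) if len(kn) else '', Q[:,2].max().round(4))
    except ValueError: print("hidden")
E
```

```text
scene red 282 76 [0.653  0.0483 0.1281] 0.1351
scene yellow 318 86 [0.659  0.106  0.1284] 0.1336
scene blue 167 43 [ 0.6548 -0.0098  0.1297] 0.1351
top red 400 96 [0.6461 0.046  0.1283] 0.1336
top yellow 395 97 [0.652  0.1035 0.1283] 0.1339
top blue 389 99 [ 0.649  -0.0113  0.1283] 0.1339
```

View pics/dscene.png

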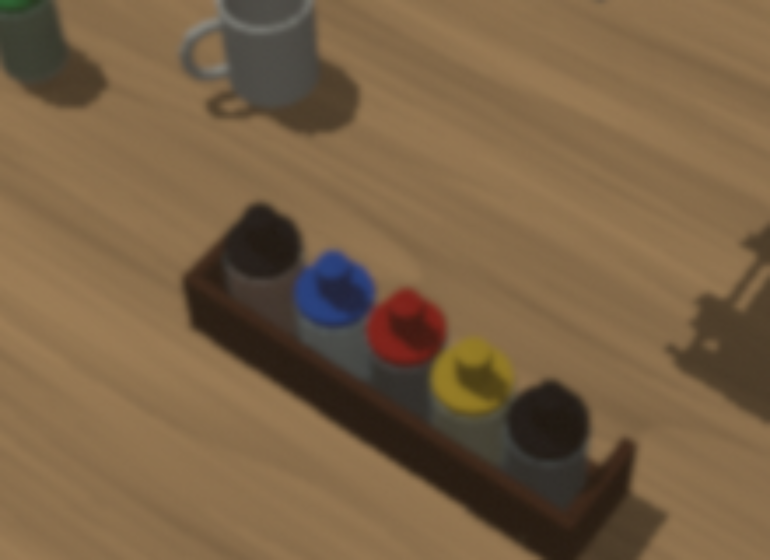

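The view shows five upright jars in line, with red between blue and yellow about 4 mm short of the line, which is within tolerance. I'm handing it in.

```bash
python3 -c "
from plant import ctrl, snapshot
print(ctrl.close_job())"
```

```text
the job is handed in; nothing more can be done
None
```

The red-lidded jar stands upright in the rack between the yellow- and blue-lidded jars, about 4 mm forward of their line (limit 14 mm from the back board), and I handed the job in at about 7 s; no verdict came back.

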